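# Fetch the spacer out of a heater well with sprung tongs

## Task

Take the sprung tongs from their holder and feel your way gently down the heater well that has no tube in it until the tips rest on the flange of the white spacer's knob (its height is not known), then squeeze the tongs shut round the knob's neck and draw the spacer out past its spring catches. Set it down gently on its foot in the steel tray, then stand the tongs back in their holder and let go. Handle the spacer only with the tongs, neither press hard on it or the heater nor crush it, and leave the tubes, the dropper bottle and the slide box where they are.

Things in the scene. Friction and masses are not known exactly. Their poses are not given: they have to be found in the camera images.
- tongs: Steel sprung tongs standing upright in the holder, tips down, 139 mm tall, 65 g. Origin midway between the tips at their lower end (as open), z up along the legs. The legs lie at +y and -y, close along y and stay parallel. Open, 28.5 mm over the outside of the legs from top to tip; legs 11 mm wide (x). A bridge joins them at the top.
- tongs_grip (a point): Where to squeeze the tongs: centre between the two flat finger plates, 112 mm above the tips; the plates are 18 mm wide (x) and reach from 87 to 137 mm above the tips. The spring pushes the legs apart with about 13 N open, 14 N at 2 mm closed, 17 N at 10 mm closed: squeezed 2 mm they can be carried, still open, held by friction.
- tongs_tips (a point): Midway between the tips, at their lower end (as open). Each tip has an inward lip 5.5 mm high. Open, the gap between the lips is 17.5 mm, above the lips 23.5 mm; each millimetre of squeeze takes a millimetre off gap and outside width.
- tongs_jaw (a joint): How far the tongs are squeezed: 0 fully open to 0.013 m shut; outside width = 28.5 mm minus this, lip gap = 17.5 mm minus this. About 0.0105 when shut on the spacer's neck; 0.005 to 0.009 means they are on its head, a slippery cone they slide off.
- spacer: White slippery PTFE-coated metal spacer, about 60 g, round, on the floor of the well that has no tube. Origin at the centre of its underside, z up. Foot: disc 31 mm across, 14 mm thick. Above the foot stands a stiff telescopic knob, pulled out by 0 to 13 mm: how far differs each time and is not measured, it must be felt. It does not shift in use.
- spacer_foot (a point): Centre of the top of the spacer's foot, 14 mm above its underside. Above it, raised by the unknown 0 to 13 mm, the knob: a flange 21 mm across and 3 mm thick, on it a neck 7 mm across and 7 mm tall, on that a head 12 mm across, flat underneath, with a cone on top (6.5 mm). The open tips pass the head, come to rest on the flange, then close round the neck.
- heater: Dry block heater, fixed: white housing 110 mm (x) by 200 mm (y), aluminium block with its top 90 mm above the bench. Origin at the centre of its underside. Three round wells in a row along its y, at -52, 0 and +52 mm, 34 mm wide and 60 mm deep (floor 30 mm above the bench), two with tubes, one with the spacer.
- well0 (a point): Centre of the mouth of the well at the heater's y = -52 mm, at the top face. The spacer's limits: while the tongs are open (squeezed under 5 mm) press on it with no more than 20 N, so come down slowly (10 mm/s) and stop at 2 to 3 N; the tongs may bear on it with 100 N in all (both sides added), fingers squeezing with 25 to 40 N are right.
- well1 (a point): Centre of the mouth of the middle well, at the top face. In each well two steel spring balls (10 mm) stick 5 mm out of the wall at the heater's +x and -x sides, 19 mm above the well's floor, over the rim of the spacer's foot: pulling it up past them takes about 8 to 12 N. Close the tongs along the heater's y, so that the legs pass beside the balls.
- well2 (a point): Centre of the mouth of the well at the heater's y = +52 mm, at the top face. The tongs must not push on the heater with more than 30 N.
- holder: White plastic block, fixed, 60 mm (x) by 75 mm (y), 60 mm tall, that holds the tongs upright. Origin at the centre of its underside. In its top is one slot, 18 mm (x) by 34 mm (y) and 50 mm deep (floor 10 mm above the bench); the tongs stand on that floor, legs along the slot.
- tray: Open steel tray, fixed, 120 mm (x) by 100 mm (y), 18 mm high, wall and floor 3 mm. Origin at the centre of its underside.
- tube_a: Capped sample tube standing in a well, 29 mm across (23 mm in the lowest 28 mm), cap 33 mm across, 82 mm tall, so that it stands out 22 mm above the heater's top. Origin at the centre of its underside.
- tube_b: A second tube like tube_a, in another well.
- dropper: Small white dropper bottle with a black cap, 28 mm across, 75 mm tall, standing on the bench. Origin at the centre of its underside.
- slide_box: Flat grey box for slides, 85 x 90 x 30 mm, on the bench. Origin at the centre of its underside.

How it is judged:
On the way, in this order (a step that is already met when the one before it is completed fails the run):
1. the spacer has been drawn clear of the well, hanging in the tongs (z of spacer in the frame of heater above 0.095 m and contact force between tongs and spacer above 0.5 N), for 0.1 s.
2. the spacer stands on its foot in the tray, let go by the tongs (horizontal distance between spacer and tray below 0.06 m and z of spacer in the frame of tray below 0.007 m and angle between spacer's own z axis and vertical below 0.12 rad and contact force between tongs and spacer below 0.1 N), for 0.2 s.
At the end, for the whole second after the job is handed in: The spacer stands at rest on its foot on the tray's floor (upright within 7 degrees, its centre within 60 mm of the tray's centre), and the tongs stand let go and at rest in the holder's slot (tips within 10 mm of the slot's floor, leaning less than 14 degrees) (all of step 2 and linear speed of each of spacer, tongs below 0.02 m/s and horizontal distance between tongs and holder below 0.015 m and z of tongs in the frame of holder below 0.02 m and angle between tongs's own z axis and vertical below 0.25 rad); the robot touches nothing.
It fails at once if the fingers touched the spacer: it is handled with the tongs only (contact force between the fingers and spacer above 0.3 N).
It fails at once if the spacer was crushed: more than 100 N from the tongs in all (contact force between tongs and spacer above 100 N).
It fails at once if pressed too hard: more than 20 N from the tongs on the spacer while the tongs are open (squeezed less than 5 mm), or more than 30 N from the tongs on the heater ((value of joint tongs_jaw below 0.005 m and contact force between tongs and spacer above 20 N) or contact force between tongs and heater above 30 N).
It fails at once if the spacer was dropped: falling freely at more than 0.4 m/s (about 8 mm of fall) (linear speed of spacer above 0.4 m/s and contact force between tongs and spacer below 0.05 N).
It fails at once if a tube, the dropper bottle or the slide box was moved by more than 15 mm (distance of any of tube_a, tube_b, dropper, slide_box from where it was at the start of the episode above 0.015 m).
It also fails if it takes over 64 s, if anything falls off the work surface, if the arm or the gripper's body presses on something with over 40 N, if the wrist force passes 120 N, or if a joint passes its speed limit or range.

## Robot

A 6-joint arm with a two-finger parallel gripper is mounted at the origin on the work surface. World frame = base frame: x ahead of the robot, y to its left, z up, the work surface at z = 0. Lengths are in m, angles in rad, forces in N, time in s.
With the tool pointing down it reaches from about 0.375 to 0.9 m from the base axis. Payload 3.1 kg.
Tool frame: the origin (TCP) lies on the centre line of the jaws, within the pads' length; the fingertips stand 8 mm ahead of it and the grasp point (between the pads) lies 11 mm behind it; z points along the fingers, y is the line along which they close (so a half turn about z gives the same grasp; the last joint's range is limited). The gripper opens to 87 mm and grips with 3 to 60 N. Pads are 19 mm wide; open, the fingers measure 117 mm over their backs; the gripper's body (75 mm by 190 mm) begins 51 mm behind the grasp point.
Start: joints at [1.091, 0.527, 1.433, -0, 1.181, -0.178], TCP at [0.186, 0.597, 0.231] pointing down, gripper open.
Joint ranges: [-3.08, 3.08], [-0.75, 2.2], [0.22, 2.44], [-1.43, 4.57], [0, 2.65], [-2.85, 2.85]. Speed limits (rad/s): [2.79, 2.79, 3.14, 3.14, 3.14, 3.14].

## Interface

Orientations are given as a unit quaternion [x, y, z, w].
In Python, from rig import robot gives the robot as it stands. The module is installed in compiled form; this text tells all that it offers.
- The arm moves only by the tool send_rows, never from a script. Its argument "increments" is one flat list of numbers, 7 for each row, row after row: the turn, a rotation vector about the world's x, y, z in rad, then the shift along the world's x, y, z in cm, then the opening, from 0 (shut) to 1 (fully open). A call has 1 to 20 rows; each row shifts and turns the commanded pose from where the row before left it; what a row does not reach is not made up. A row lasts 1/12 s, in which the tool goes at most 41.7 mm and 7.16 degrees, less where a joint would pass 70% of its speed; a pose out of reach is approached as far as the arm can. A call is refused whole if a number of a shift passes 4.17 or a number of a turn 0.125, either way. A call with a gripper value outside its range is refused whole. The fingers move at their own pace and stop on an object; "newtons" is the grip in N (left out, the last holds). Time passes only in rows, so rows that do not move let the fingers close. It gives the time, the measured TCP pose, the force, the opening and the grip force at its end, in the units of the state.
- robot.get_obs(): the state, without advancing time (a new reading comes with each control period).
- robot.camera(name): name is "side" or "top"; returns a dict with "image" (420x560x3 uint8, red, green, blue), "range_z" (420x560 float32, m along the optical axis (not along the pixel's ray), 0 where there is no reading), "fx", "fy", "cx", "cy" (pixels), "R" (3x3) and "t" (3): a world point X has camera coordinates R X + t. Camera axes: x right, y down, z forward; pixel columns grow to the right and rows downward; lengths in m; the calibration is good to about 2 mm. A picture is of the moment at which its call begins.
- robot.hand_in(): hands the job in; it is judged then, once.
The state is a dict: "time": time; "q": joint angles; "joint_velocities": joint speeds; "joint_torque": joint torques, N m; "position": TCP position; "tool_rot": TCP orientation; "ft_force": force on the tool from outside, world axes, zero at the start; "moment": the same for the moment, N m; "grip_width": finger opening in m; "grip_force": force on a finger pad.
Only numpy, scipy, OpenCV 4.12 (cv2) and the standard library are available. Lean on these libraries where they do the work, as an engineer would, in place of code of your own. Each camera call takes 0.05 s, during which the arm holds its last target. There are 200 camera calls.

## Working session

There is one attempt and no reset: what is moved stays moved. The work goes in short steps, Python scripts to look and compute and a tool call to move; the robot and the scene stay as the last step left them, time stands still between calls to the robot, and variables do not carry over. Pictures are saved under pics/ and viewed, at most 10 in all, crops included, and the job is handed in when it is done.

Besides the shell and the picture viewer there is one more tool, called after "Emit:" as name(argument=value, ...) on one line, values as JSON. send_rows: Moves the arm, as the interface text tells. Its arguments: {"type":"object","properties":{"increments":{"type":"array"},"newtons":{"type":"number"}},"required":["increments"]}

```bash
mkdir -p pics
cat > h.py <<'E'
from rig import robot
import numpy as np, cv2
def world(c,u,v,z=None):
    # by depth, or on plane z
    d=np.array([(u-c['cx'])/c['fx'],(v-c['cy'])/c['fy'],1.0])
    R=np.array(c['R']);t=np.array(c['t']);o=-R.T@t;w=R.T@d
    s=c['range_z'][int(round(v)),int(round(u))] if z is None else (z-o[2])/w[2]
    return o+s*w
def cloud(c):
    v,u=np.mgrid[0:420,0:560];s=c['range_z']
    P=np.stack([(u-c['cx'])/c['fx']*s,(v-c['cy'])/c['fy']*s,s],-1)
    return (P-np.array(c['t']))@np.array(c['R'])
E
python3 - <<'E'
from h import *
import pickle
for n in('top','side'):
    c=robot.camera(n);pickle.dump(c,open(n+'.pkl','wb'))
    cv2.imwrite(f'pics/{n}0.png',cv2.resize(c['image'][:,:,::-1],(800,600)))
    print(n,c['fx'],-np.array(c['R']).T@np.array(c['t']),np.array(c['R'])[2])
print(robot.get_obs())
E
```

```text
top 405.07595466276933 [ 0.506504   -0.0146524   0.89335946] [ 0.11191083  0.02926983 -0.99328709]
side 388.88205680535305 [0.2629361  0.52515492 0.52001068] [ 0.4170873  -0.70835166 -0.56945247]
{'time': 0.1, 'q': array([ 1.09053595e+00,  5.28393161e-01,  1.43377301e+00,  9.69498947e-06,
        1.18140320e+00, -1.78523360e-01]), 'joint_velocities': array([-6.07487000e-04, -1.65315686e-03, -3.76677538e-03, -4.07297101e-05,
        1.03343870e-03, -7.65580551e-04]), 'joint_torque': array([ 3.92874508e-04, -4.40988314e+01, -1.77151394e+01,  6.35372777e-02,
        5.34175336e-02, -3.30449438e-05]), 'position': array([0.18541751, 0.59618772, 0.22965758]), 'tool_rot': array([ 1.50298583e-01,  9.88640157e-01, -9.33774087e-04, -3.23943977e-04]), 'ft_force': array([ 0.85937813, -0.93634202, -0.66948944]), 'moment': array([-0.03070276,  0.03732478,  0.02116211]), 'grip_force': 0.0, 'grip_width': 0.08697377673580096}
```

View pics/top0.png

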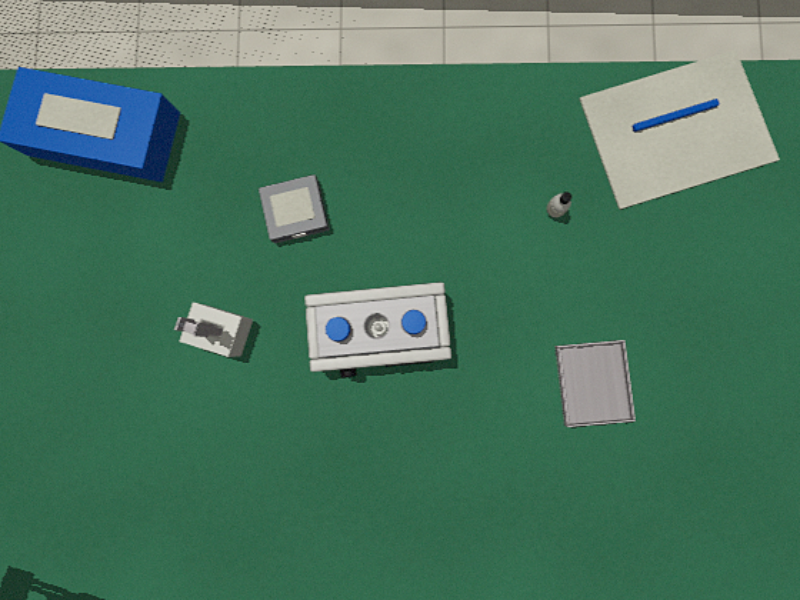

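View pics/side0.png

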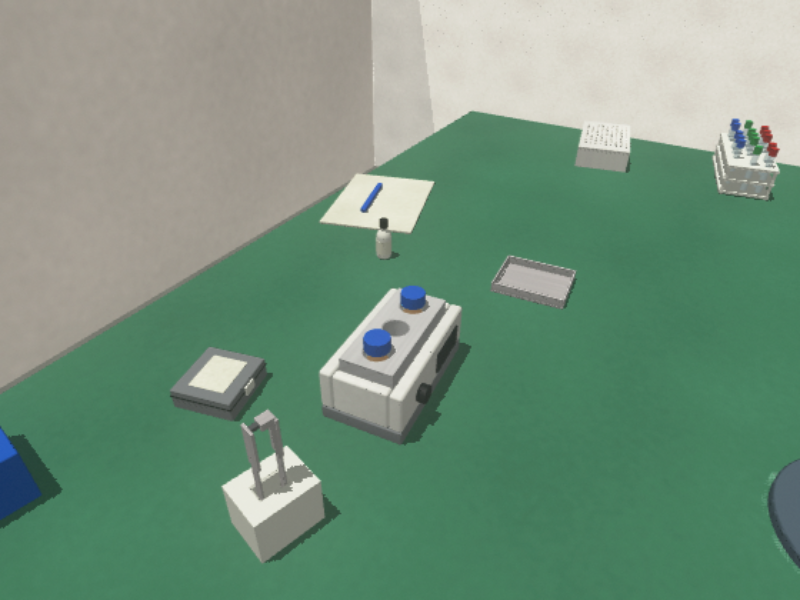

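The top view (800-wide picture) shows the holder at (213,330) with the tongs leaning into view at (186,326). The heater's empty middle well is at (377,326), between tubes at (338,329) and (414,322), and the tray is at (596,384). The side view agrees, with the tongs upright. Next I'll fit rectangles and circles to the point clouds.

Run:
```python
from h import *
import pickle
C={n:pickle.load(open(n+'.pkl','rb')) for n in('top','side')}
def rect(n,z0,z1,x,y,lab):
    P=cloud(C[n]);m=(P[...,2]>z0)&(P[...,2]<z1)&(P[...,0]>x[0])&(P[...,0]<x[1])&(P[...,1]>y[0])&(P[...,1]<y[1])&(C[n]['range_z']>0)
    Q=P[m]
    if len(Q)<5: print(n,lab,len(Q));return
    r=cv2.minAreaRect((Q[:,:2]*1000).astype(np.float32))
    b=cv2.boxPoints(r)
    print(n,lab,len(Q),'zmed %.4f'%np.median(Q[:,2]),'c',np.round(r[0],1),'size',np.round(r[1],1),'ang %.1f'%r[2],'mean',np.round(Q.mean(0)*1000,1))
T=C['top']
for u,v in [(213,330),(377,326),(338,329),(414,322),(596,384),(186,326),(293,208)]:
    print((u,v),np.round(world(T,u*.7,v*.7),4))
h=world(T,213*.7,330*.7,.06);t=world(T,596*.7,384*.7,.003);e=world(T,377*.7,326*.7,.09)
w=lambda p,r:((p[0]-r,p[0]+r),(p[1]-r,p[1]+r))
for n in C:
    rect(n,.054,.066,*w(h,.07),'holder top')
    rect(n,.135,.16,*w(h,.07),'tongs bridge')
    rect(n,.07,.13,*w(h,.07),'tongs legs')
    rect(n,.085,.096,*w(e,.14),'heater top')
    rect(n,.104,.12,*w(e+[0,.052,0],.03),'tubeL')
    rect(n,.104,.12,*w(e-[0,.052,0],.03),'tubeR')
    rect(n,.012,.024,*w(t,.09),'tray rim')
    rect(n,.0015,.006,*w(t,.05),'tray floor')
```

```text
(213, 330) [0.5379 0.2753 0.0886]
(377, 326) [0.5448 0.0465 0.0685]
(338, 329) [0.5386 0.096  0.1128]
(414, 322) [ 0.5482 -0.0067  0.1116]
(596, 384) [ 0.4611 -0.2794  0.0042]
(186, 326) [0.5406 0.2885 0.1508]
(293, 208) [0.7271 0.1798 0.0306]
top holder top 820 zmed 0.0602 c [541.1 289.4] size [76.5 60.1] ang 73.0 mean [540.4 284.8  60.2]
top tongs bridge 139 zmed 0.1474 c [540.9 288.7] size [29.4 17.8] ang 73.1 mean [540.9 287.4 146.1]
top tongs legs 103 zmed 0.1077 c [544.7 284.3] size [31.6 15.9] ang 47.7 mean [539.3 279.7 105.8]
top heater top 2235 zmed 0.0903 c [544.5  45.8] size [ 70.1 166.4] ang 5.4 mean [544.3  44.9  90.3]
top tubeL 228 zmed 0.1121 c [539.2  97.4] size [31.7 31. ] ang 89.7 mean [539.3  96.8 112. ]
top tubeR 222 zmed 0.1122 c [549.   -7.1] size [30.9 31. ] ang 89.8 mean [549.3  -6.3 112.3]
top tray rim 388 zmed 0.0175 c [ 463.9 -275.6] size [120.  101.1] ang 5.2 mean [ 461.3 -277.5   17.2]
top tray floor 1688 zmed 0.0034 c [ 460.8 -279.9] size [98. 99.] ang 0.2 mean [ 460.  -278.5    3.5]
side holder top 1797 zmed 0.0597 c [540.2 291.2] size [75.8 62.3] ang 73.1 mean [536.6 295.4  59.5]
side tongs bridge 285 zmed 0.1465 c [539.5 291.7] size [28.5 18.7] ang 73.5 mean [538.  292.9 145.4]
side tongs legs 359 zmed 0.1073 c [539.5 291.7] size [29.  18.9] ang 74.0 mean [537.8 292.9 104.8]
side heater top 1718 zmed 0.0897 c [542.9  47.8] size [ 71.3 168.6] ang 5.3 mean [537.6  60.6  89.6]
side tubeL 254 zmed 0.1115 c [537.1  99.7] size [31.2 32.5] ang 3.8 mean [536.3 102.3 110.7]
side tubeR 185 zmed 0.1114 c [547.3  -2.9] size [31.1 31.4] ang 48.0 mean [546.1  -0.6 110.5]
side tray rim 320 zmed 0.0162 c [ 461.8 -272.8] size [121.1 104. ] ang 5.5 mean [ 460.  -268.4   15.8]
side tray floor 640 zmed 0.0029 c [ 461.2 -286.3] size [100.3  80. ] ang 1.3 mean [ 459.9 -286.6    3. ]
```

Run:
```python
import pickle,cv2,numpy as np
a=pickle.load(open('top.pkl','rb'))['image'][195:275,110:190,::-1]
b=pickle.load(open('side.pkl','rb'))['image'][280:395,140:240,::-1]
cv2.imwrite('pics/c1.png',np.hstack([cv2.resize(a,(400,400),interpolation=cv2.INTER_CUBIC),cv2.resize(b,(348,400),interpolation=cv2.INTER_CUBIC)]))
```

```text
(no output)
```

View pics/c1.png

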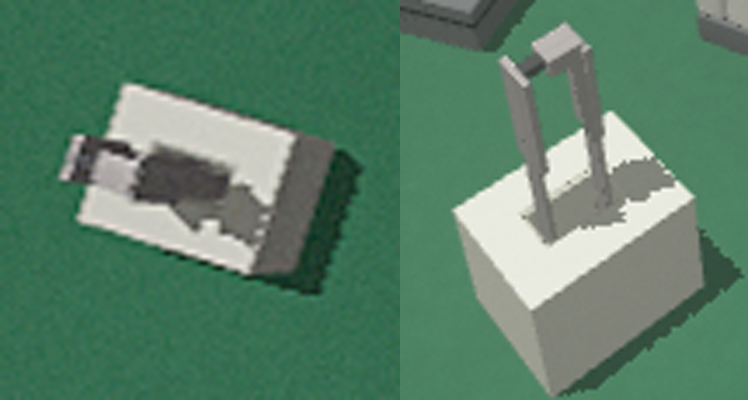

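The crop shows the tongs upright in the slot, with the legs along the slot's long axis (bridge near (110,165) in the left half, plates at (515–590, 60–160) in the right half).

| Item | Estimate (mean of both cameras) |
|---|---|
| Tongs | (0.540, 0.290), closing axis about 73.2° |
| Middle well | (0.5435, 0.0468), y axis at 95.4° |
| Tray | (0.462, -0.276) |

All sizes and heights agree with the text.

Emit:
send_rows(increments=[0,0,0.0005,2.2175,-1.9125,0,1,0,0,0.0005,2.2175,-1.9125,0,1,0,0,0.0005,2.2175,-1.9125,0,1,0,0,0.0005,2.2175,-1.9125,0,1,0,0,0.0005,2.2175,-1.9125,0,1,0,0,0.0005,2.2175,-1.9125,0,1,0,0,0.0005,2.2175,-1.9125,0,1,0,0,0.0005,2.2175,-1.9125,0,1,0,0,0.0005,2.2175,-1.9125,0,1,0,0,0.0005,2.2175,-1.9125,0,1,0,0,0.0005,2.2175,-1.9125,0,1,0,0,0.0005,2.2175,-1.9125,0,1,0,0,0.0005,2.2175,-1.9125,0,1,0,0,0.0005,2.2175,-1.9125,0,1,0,0,0.0005,2.2175,-1.9125,0,1,0,0,0.0005,2.2175,-1.9125,0,1,0,0,0,0,0,0,1,0,0,0,0,0,0,1])

```text
time: 1.6
position: [0.5413, 0.2895, 0.2299]
tool_rot: [0.148, 0.989, -0.0, -0.001]
ft_force: [0.5, -0.3, 0.3]
grip_width: 0.0871
grip_force: 0.0
```

Emit:
send_rows(increments=[0,0,0,-0.1,0.07,-1.3,1,0,0,0,0,0,-1.3,1,0,0,0,0,0,-1.3,1,0,0,0,0,0,-1.3,1,0,0,0,0,0,-1.3,1,0,0,0,0,0,-1.3,1,0,0,0,0,0,-1.3,1,0,0,0,0,0,-1.3,1,0,0,0,0,0,-0.5,1,0,0,0,0,0,-0.5,1,0,0,0,0,0,-0.5,1,0,0,0,0,0,0,1,0,0,0,0,0,0,0.45,0,0,0,0,0,0,0.45,0,0,0,0,0,0,0.45], newtons=20)

```text
time: 2.85
position: [0.5399, 0.2916, 0.1122]
tool_rot: [0.146, 0.989, 0.0, 0.001]
ft_force: [-0.4, 0.3, -0.3]
grip_width: 0.0741
grip_force: 0.0
```

Run:
```python
from h import *
o=robot.get_obs();print({k:np.round(o[k],4) for k in('time','position','tool_rot','ft_force','grip_width','grip_force')})
for n in('top','side'):
    c=robot.camera(n);P=cloud(c)
    m=(P[...,2]>.065)&(P[...,2]<.093)&(np.hypot(P[...,0]-.54,P[...,1]-.29)<.035)&(c['range_z']>0)
    Q=P[m];print(n,len(Q)); 
    if len(Q)>4: print(cv2.minAreaRect((Q[:,:2]*1000).astype(np.float32)))
cv2.imwrite('pics/s1.png',cv2.resize(c['image'][230:400,110:280,::-1],(600,600),interpolation=cv2.INTER_CUBIC))
```

```text
{'time': np.float64(2.85), 'position': array([0.5399, 0.2916, 0.1122]), 'tool_rot': array([1.464e-01, 9.892e-01, 3.000e-04, 6.000e-04]), 'ft_force': array([-0.4212,  0.2872, -0.3138]), 'grip_width': np.float64(0.0741), 'grip_force': np.float64(0.0)}
top 0
side 121
((539.6107788085938, 291.4935607910156), (28.932601928710938, 11.698415756225586), 73.94960021972656)
```

View pics/s1.png

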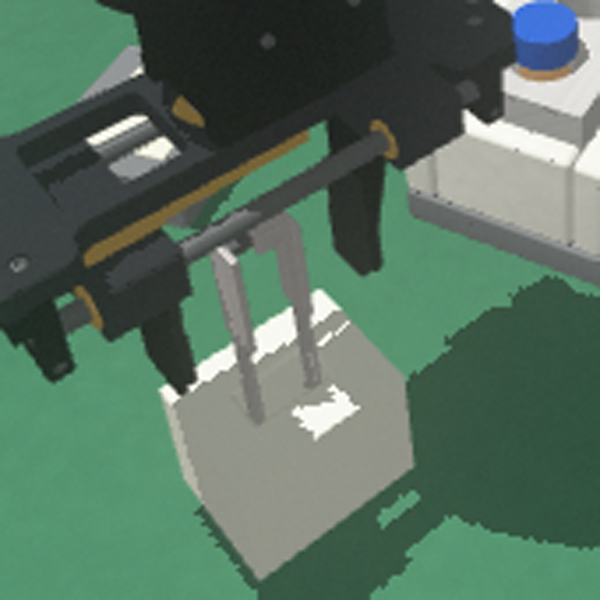

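The tongs' plates sit between the open fingers, with the finger tips at (170,370) and (355,250) in the crop. I'll close to about 2.4 mm of squeeze.

Emit:
send_rows(increments=[0,0,0,0,0,0,0.4,0,0,0,0,0,0,0.34,0,0,0,0,0,0,0.3,0,0,0,0,0,0,0.3,0,0,0,0,0,0,0.3,0,0,0,0,0,0,0.3,0,0,0,0,0,0,0.3,0,0,0,0,0,0,0.3,0,0,0,0,0,0,0.3,0,0,0,0,0,0,0.3,0,0,0,0,0,0,0.3,0,0,0,0,0,0,0.3,0,0,0,0,0,0,0.3,0,0,0,0,0,0,0.3], newtons=20)

```text
time: 4.12
position: [0.5395, 0.2914, 0.1115]
tool_rot: [0.146, 0.989, -0.0, -0.0]
ft_force: [-0.0, -0.2, 0.0]
grip_width: 0.0263
grip_force: 14.1
```

Emit:
send_rows(increments=[0,0,0,0,0,0.4,0.3,0,0,0,0,0,0.9,0.3,0,0,0,0,0,1.4,0.3,0,0,0,0,0,1.6,0.3,0,0,0,0,0,1.6,0.3,0,0,0,0,0,1.6,0.3,0,0,0,0,0,1.6,0.3,0,0,0,0,0,1.6,0.3,0,0,0,0,0,1.3,0.3,0,0,0,0,0,0.8,0.3,0,0,0,0,0,0.4,0.3,0,0,0,0,0,0,0.3])

```text
time: 5.12
position: [0.54, 0.2917, 0.2448]
tool_rot: [0.146, 0.989, 0.001, 0.001]
ft_force: [-1.0, -0.3, -0.4]
grip_width: 0.0262
grip_force: 13.9
```

Emit:
send_rows(increments=[0,0,0.0387,0.04,-1.2,0,0.3,0,0,0.0387,0.04,-2.2,0,0.3,0,0,0.0387,0.04,-2.8,0,0.3,0,0,0.0387,0.04,-2.8,0,0.3,0,0,0.0387,0.04,-2.8,0,0.3,0,0,0.0387,0.04,-2.8,0,0.3,0,0,0.0387,0.04,-2.8,0,0.3,0,0,0.0387,0.04,-2.8,0,0.3,0,0,0.0387,0.04,-2.4,0,0.3,0,0,0.0387,0.04,-1.8,0,0.3,0,0,0,0,0,0,0.3,0,0,0,0,0,0,0.3,0,0,0,0,0,0,0.3])

```text
time: 6.2
position: [0.5431, 0.048, 0.2429]
tool_rot: [-0.046, 0.999, 0.0, -0.001]
ft_force: [0.3, -0.3, -0.3]
grip_width: 0.0264
grip_force: 13.9
```

```bash
cat > m.py <<'E'
from h import *
import pickle,time
o=robot.get_obs();print({k:np.round(o[k],4) for k in('time','position','tool_rot','ft_force','grip_width','grip_force')})
p=o['position']
for n in('side','top'):
    c=robot.camera(n);P=cloud(c);zt=p[2]-.1015
    m=(P[...,2]>zt-.01)&(P[...,2]<zt+.07)&(np.hypot(P[...,0]-p[0],P[...,1]-p[1])<.03)&(c['range_z']>0)
    Q=P[m];print(n,len(Q))
    if len(Q)>4:
        print(cv2.minAreaRect((Q[:,:2]*1000).astype(np.float32)),'zmin',np.percentile(Q[:,2],[0,2,98,100]))
        for a,b in((0,.02),(.04,.065)):
            q=Q[(Q[:,2]>zt+a)&(Q[:,2]<zt+b)]
            if len(q)>9: print(a,cv2.minAreaRect((q[:,:2]*1000).astype(np.float32)))
    for s in(1,-1):
        m=(P[...,2]>.104)&(P[...,2]<.118)&(np.hypot(P[...,0]-(.5435-s*.0049),P[...,1]-(.0468+s*.0518))<.022)&(c['range_z']>0)
        Q=P[m]
        if len(Q)>9: print('tube',s,len(Q),np.round(cv2.minEnclosingCircle((Q[:,:2]*1000).astype(np.float32)),1) if 0 else cv2.minEnclosingCircle((Q[:,:2]*1000).astype(np.float32)))
    pickle.dump(c,open(n+'_m.pkl','wb'))
E
python3 m.py
```

```text
{'time': np.float64(6.2), 'position': array([0.5431, 0.048 , 0.2429]), 'tool_rot': array([-4.620e-02,  9.989e-01,  4.000e-04, -7.000e-04]), 'ft_force': array([ 0.2677, -0.3342, -0.2833]), 'grip_width': np.float64(0.0264), 'grip_force': np.float64(13.8668)}
side 453
((542.7579956054688, 48.51663589477539), (11.814077377319336, 30.718963623046875), 6.829303741455078) zmin [0.14131813 0.14338176 0.20971114 0.21124788]
0 ((542.8568115234375, 49.64839553833008), (11.078021049499512, 28.495107650756836), 6.787652969360352)
0.04 ((542.7954711914062, 48.20378494262695), (11.814077377319336, 30.088790893554688), 6.829303741455078)
tube 1 256 ((537.58056640625, 99.1338882446289), 17.505390167236328)
tube -1 182 ((548.4168090820312, -2.6189968585968018), 17.433881759643555)
top 0
```

Run:
```python
from h import *
import pickle
c=pickle.load(open('side_m.pkl','rb'));im=c['image'][170:270,220:340,::-1]
cv2.imwrite('pics/s2.png',cv2.resize(im,(720,600),interpolation=cv2.INTER_CUBIC))
# projected outlines for a tongs pose (px in crop*6): legs' outer/inner at tip for centre
R=np.array(c['R']);t=np.array(c['t'])
def pr(X):
    q=R@X+t;return [(c['fx']*q[0]/q[2]+c['cx']-220)*6+3,(c['fy']*q[1]/q[2]+c['cy']-170)*6+3]
a=np.radians(5.4);ex=np.array([np.cos(a),np.sin(a),0]);ey=np.array([-np.sin(a),np.cos(a),0])
for z in(.1415,.19):
  for s in(1,-1):
    for k in(1,-1):
      print(z,'leg',s,'x',k,np.round(pr(np.array([.543,.0482,z])+s*.01315*ey+k*.0055*ex),0))
print('well rim centre',np.round(pr(np.array([.543,.0482,.09])),0),[np.round(pr(np.array([.543,.0482,.09])+.017*d),0) for d in(ex,-ex,ey,-ey)])
```

```text
0.1415 leg 1 x 1 [307. 233.]
0.1415 leg 1 x -1 [342. 243.]
0.1415 leg -1 x 1 [346. 187.]
0.1415 leg -1 x -1 [380. 196.]
0.19 leg 1 x 1 [306.  87.]
0.19 leg 1 x -1 [343.  96.]
0.19 leg -1 x 1 [347.  43.]
0.19 leg -1 x -1 [383.  52.]
well rim centre [343. 356.] [array([292., 341.]), array([395., 372.]), array([318., 388.]), array([367., 326.])]
```

View pics/s2.png

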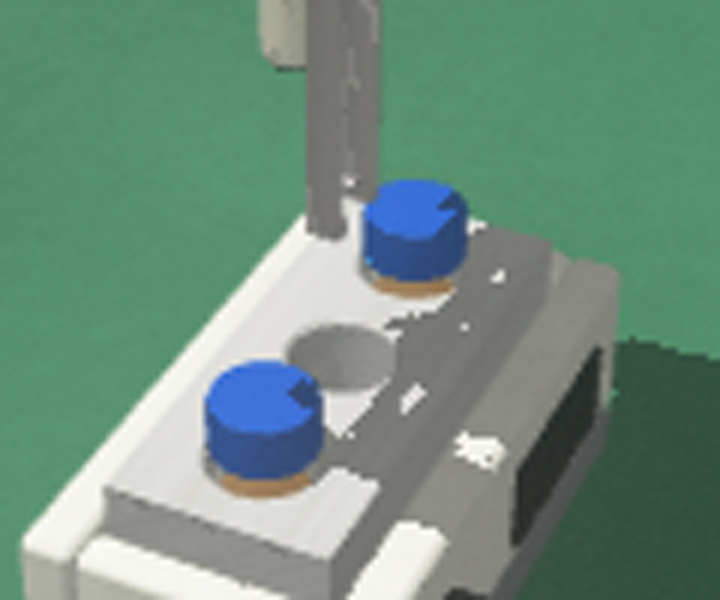

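The crop shows the near leg's tip at (306–346, 237) and the well rim spanning (286–398, 322–392). Both match my predicted projections within a few crop pixels (about 0.5 mm), so the tongs are centred on the well. Going down.

Emit:
send_rows(increments=[0,0,0,0,0,-0.4,0.3,0,0,0,0,0,-0.5,0.3,0,0,0,0,0,-0.5,0.3,0,0,0,0,0,-0.5,0.3,0,0,0,0,0,-0.5,0.3,0,0,0,0,0,-0.5,0.3,0,0,0,0,0,-0.4,0.3,0,0,0,0,0,-0.3,0.3,0,0,0,0,0,-0.2,0.3,0,0,0,0,0,-0.1,0.3,0,0,0,0,0,-0.1,0.3,0,0,0,0,0,-0.1,0.3,0,0,0,0,0,-0.1,0.3,0,0,0,0,0,-0.1,0.3,0,0,0,0,0,-0.1,0.3,0,0,0,0,0,-0.1,0.3,0,0,0,0,0,-0.1,0.3,0,0,0,0,0,-0.1,0.3,0,0,0,0,0,-0.1,0.3,0,0,0,0,0,0,0.3])

```text
time: 7.97
position: [0.5434, 0.0475, 0.1953]
tool_rot: [-0.047, 0.999, 0.0, -0.0]
ft_force: [0.2, -0.1, -0.9]
grip_width: 0.0265
grip_force: 13.9
```

Emit:
send_rows(increments=[0,0,0,0,0,-0.08,0.3,0,0,0,0,0,-0.08,0.3,0,0,0,0,0,-0.08,0.3,0,0,0,0,0,-0.08,0.3,0,0,0,0,0,-0.08,0.3,0,0,0,0,0,-0.08,0.3,0,0,0,0,0,-0.08,0.3,0,0,0,0,0,0,0.3])

```text
time: 8.63
position: [0.5434, 0.0474, 0.1898]
tool_rot: [-0.047, 0.999, 0.0, -0.0]
ft_force: [0.1, -0.6, -0.6]
grip_width: 0.0263
grip_force: 13.9
```

Emit:
send_rows(increments=[0,0,0,0,0,-0.08,0.3,0,0,0,0,0,-0.08,0.3,0,0,0,0,0,-0.08,0.3,0,0,0,0,0,-0.08,0.3,0,0,0,0,0,-0.08,0.3,0,0,0,0,0,-0.08,0.3,0,0,0,0,0,-0.08,0.3,0,0,0,0,0,-0.08,0.3,0,0,0,0,0,-0.08,0.3,0,0,0,0,0,-0.08,0.3,0,0,0,0,0,-0.08,0.3,0,0,0,0,0,0,0.3])

```text
time: 9.63
position: [0.5434, 0.0475, 0.181]
tool_rot: [-0.047, 0.999, 0.0, -0.0]
ft_force: [-0.1, 0.2, -0.2]
grip_width: 0.0264
grip_force: 13.9
```

Emit:
send_rows(increments=[0,0,0,0,0,-0.08,0.3,0,0,0,0,0,-0.08,0.3,0,0,0,0,0,-0.08,0.3,0,0,0,0,0,-0.08,0.3,0,0,0,0,0,-0.08,0.3,0,0,0,0,0,-0.08,0.3,0,0,0,0,0,0,0.3])

```text
time: 10.22
position: [0.5434, 0.0474, 0.1761]
tool_rot: [-0.047, 0.999, 0.0, -0.0]
ft_force: [0.7, -0.5, -0.6]
grip_width: 0.0264
grip_force: 13.9
```

Emit:
send_rows(increments=[0,0,0,0,0,-0.08,0.3,0,0,0,0,0,-0.08,0.3,0,0,0,0,0,-0.08,0.3,0,0,0,0,0,-0.08,0.3,0,0,0,0,0,0,0.3])

```text
time: 10.63
position: [0.5434, 0.0474, 0.173]
tool_rot: [-0.047, 0.999, 0.0, -0.0]
ft_force: [0.1, 0.3, -1.2]
grip_width: 0.0267
grip_force: 13.9
```

Emit:
send_rows(increments=[0,0,0,0,0,-0.08,0.3,0,0,0,0,0,-0.08,0.3,0,0,0,0,0,-0.08,0.3,0,0,0,0,0,-0.08,0.3,0,0,0,0,0,0,0.3])

```text
time: 11.05
position: [0.5434, 0.0475, 0.1697]
tool_rot: [-0.047, 0.999, 0.0, -0.0]
ft_force: [-0.5, 0.3, -1.1]
grip_width: 0.0263
grip_force: 13.9
```

Emit:
send_rows(increments=[0,0,0,0,0,-0.08,0.3,0,0,0,0,0,-0.08,0.3,0,0,0,0,0,-0.08,0.3,0,0,0,0,0,-0.08,0.3,0,0,0,0,0,0,0.3])

```text
time: 11.47
position: [0.5434, 0.0474, 0.1666]
tool_rot: [-0.047, 0.999, 0.0, -0.0]
ft_force: [0.1, -0.4, -1.4]
grip_width: 0.0263
grip_force: 13.9
```

Emit:
send_rows(increments=[0,0,0,0,0,-0.08,0.3,0,0,0,0,0,-0.08,0.3,0,0,0,0,0,-0.08,0.3,0,0,0,0,0,0,0.3])

```text
time: 11.8
position: [0.5434, 0.0475, 0.1642]
tool_rot: [-0.047, 0.999, 0.0, -0.0]
ft_force: [-0.9, 0.3, -0.8]
grip_width: 0.0264
grip_force: 13.9
```

Emit:
send_rows(increments=[0,0,0,0,0,-0.08,0.3,0,0,0,0,0,-0.08,0.3,0,0,0,0,0,0,0.3])

```text
time: 12.05
position: [0.5434, 0.0474, 0.1626]
tool_rot: [-0.047, 0.999, 0.0, -0.0]
ft_force: [0.3, -0.2, -0.7]
grip_width: 0.0264
grip_force: 13.9
```

Emit:
send_rows(increments=[0,0,0,0,0,-0.08,0.3,0,0,0,0,0,-0.08,0.3,0,0,0,0,0,0,0.3])

```text
time: 12.3
position: [0.5434, 0.0474, 0.161]
tool_rot: [-0.047, 0.999, 0.0, -0.0]
ft_force: [-0.2, -0.4, -1.3]
grip_width: 0.0264
grip_force: 13.9
```

Emit:
send_rows(increments=[0,0,0,0,0,-0.08,0.3,0,0,0,0,0,-0.08,0.3,0,0,0,0,0,0,0.3])

```text
time: 12.55
position: [0.5434, 0.0475, 0.1593]
tool_rot: [-0.047, 0.999, 0.0, -0.0]
ft_force: [0.1, 0.6, 0.2]
grip_width: 0.0267
grip_force: 13.9
```

Emit:
send_rows(increments=[0,0,0,0,0,-0.08,0.3,0,0,0,0,0,-0.08,0.3,0,0,0,0,0,0,0.3])

```text
time: 12.8
position: [0.5437, 0.0474, 0.1583]
tool_rot: [-0.047, 0.999, -0.0, 0.0]
ft_force: [-0.7, 0.2, 2.4]
grip_width: 0.0266
grip_force: 13.9
```

Emit:
send_rows(increments=[0,0,0,0,0,0,0.3,0,0,0,0,0,-0.02,0.3,0,0,0,0,0,0,0.3])

```text
time: 13.05
position: [0.5437, 0.0474, 0.1583]
tool_rot: [-0.047, 0.999, -0.0, 0.0]
ft_force: [-1.2, -0.1, 4.6]
grip_width: 0.0267
grip_force: 13.9
```

Contact is at tips z of about 57 mm, inside the possible flange range of 47–60 mm. I'll ease off a little and squeeze shut.

Emit:
send_rows(increments=[0,0,0,0,0,0.05,0.3,0,0,0,0,0,0,0.28,0,0,0,0,0,0,0.26,0,0,0,0,0,0,0.24,0,0,0,0,0,0,0.22,0,0,0,0,0,0,0.2,0,0,0,0,0,0,0.18,0,0,0,0,0,0,0.16,0,0,0,0,0,0,0.16,0,0,0,0,0,0,0.16,0,0,0,0,0,0,0.16], newtons=35)

```text
time: 13.97
position: [0.5438, 0.0472, 0.1584]
tool_rot: [-0.047, 0.999, -0.0, 0.0]
ft_force: [0.5, -1.0, 3.7]
grip_width: 0.0165
grip_force: 35.0
```

Emit:
send_rows(increments=[0,0,0,0,0,0.08,0.16,0,0,0,0,0,0.08,0.16,0,0,0,0,0,0.08,0.16,0,0,0,0,0,0,0.16])

```text
time: 14.3
position: [0.5423, 0.0477, 0.1598]
tool_rot: [-0.047, 0.999, 0.0, -0.002]
ft_force: [0.2, 0.1, -3.1]
grip_width: 0.0163
grip_force: 35.0
```

Emit:
send_rows(increments=[0,0,0,0,0,0.08,0.16,0,0,0,0,0,0.08,0.16,0,0,0,0,0,0,0.16])

```text
time: 14.55
position: [0.5423, 0.0477, 0.1613]
tool_rot: [-0.047, 0.999, 0.0, -0.002]
ft_force: [-1.1, 1.0, -8.5]
grip_width: 0.0164
grip_force: 35.0
```

The pull is 8.5 N, so the catches are resisting and the tips are under the head.

Emit:
send_rows(increments=[0,0,0,0,0,0.08,0.16,0,0,0,0,0,0.08,0.16,0,0,0,0,0,0.08,0.16,0,0,0,0,0,0,0.16])

```text
time: 14.88
position: [0.5417, 0.0476, 0.1638]
tool_rot: [-0.047, 0.999, 0.0, -0.002]
ft_force: [-3.7, 0.8, -11.0]
grip_width: 0.0168
grip_force: 35.0
```

Emit:
send_rows(increments=[0,0,0,0,0,0.1,0.16,0,0,0,0,0,0.1,0.16,0,0,0,0,0,0.1,0.16,0,0,0,0,0,0.1,0.16,0,0,0,0,0,0,0.16])

```text
time: 15.3
position: [0.5458, 0.0473, 0.1706]
tool_rot: [-0.047, 0.999, -0.0, 0.003]
ft_force: [-0.1, 0.2, 0.7]
grip_width: 0.0164
grip_force: 35.0
```

Emit:
send_rows(increments=[0,0,0,0,0,0,0.16,0,0,0,0,0,0,0.16,0,0,0,0,0,0,0.16])

```text
time: 15.55
position: [0.5448, 0.0472, 0.1696]
tool_rot: [-0.047, 0.999, -0.0, 0.002]
ft_force: [-0.0, 0.2, 1.2]
grip_width: 0.016
grip_force: 35.0
```

Emit:
send_rows(increments=[0,0,0,0,0,0.1,0.16,0,0,0,0,0,0.1,0.16,0,0,0,0,0,0.1,0.16,0,0,0,0,0,0.1,0.16,0,0,0,0,0,0.1,0.16,0,0,0,0,0,0,0.16])

```text
time: 16.05
position: [0.5436, 0.0475, 0.1738]
tool_rot: [-0.047, 0.999, 0.0, 0.0]
ft_force: [1.1, 0.6, -1.6]
grip_width: 0.0166
grip_force: 35.0
```

Emit:
send_rows(increments=[0,0,0,0,0,0.15,0.16,0,0,0,0,0,0.15,0.16,0,0,0,0,0,0.2,0.16,0,0,0,0,0,0.3,0.16,0,0,0,0,0,0.4,0.16,0,0,0,0,0,0.5,0.16,0,0,0,0,0,0.5,0.16,0,0,0,0,0,0.5,0.16,0,0,0,0,0,0.3,0.16,0,0,0,0,0,0,0.16,0,0,0,0,0,0,0.16])

```text
time: 16.97
position: [0.5437, 0.0474, 0.204]
tool_rot: [-0.047, 0.999, -0.0, 0.0]
ft_force: [-0.4, -0.3, -1.3]
grip_width: 0.017
grip_force: 35.0
```

Run:
```python
from h import *
c=robot.camera('side');im=c['image'][150:270,220:364,::-1]
cv2.imwrite('pics/s3.png',cv2.resize(im,(720,600),interpolation=cv2.INTER_CUBIC))
```

```text
(no output)
```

View pics/s3.png

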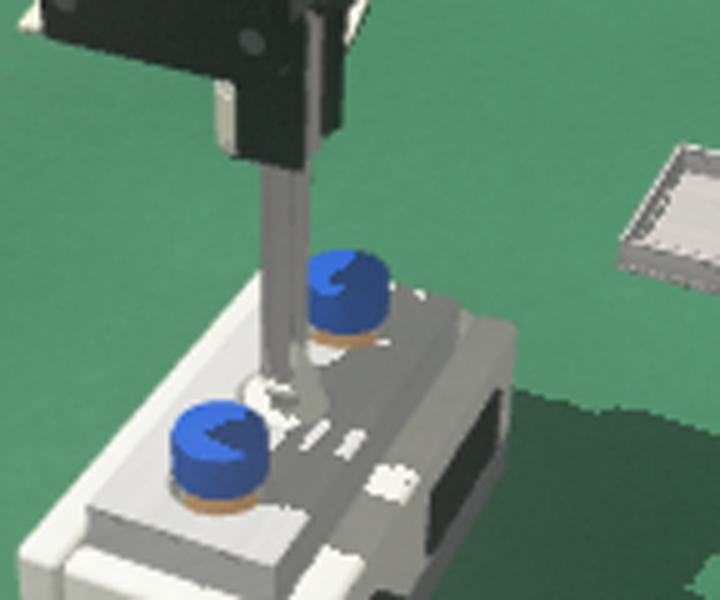

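The white spacer hangs at the tongs' lower end (285,390), just emerging from the well. I'll lift it clear of the tube caps and carry it to the tray.

Emit:
send_rows(increments=[0,0,0,0,0,0.3,0.16,0,0,0,0,0,0.6,0.16,0,0,0,0,0,0.8,0.16,0,0,0,0,0,0.9,0.16,0,0,0,0,0,0.9,0.16,0,0,0,0,0,0.9,0.16,0,0,0,0,0,0.9,0.16,0,0,0,0,0,0.5,0.16,0,0,0,0,0,0.2,0.16,0,0,0,0,0,0,0.16,0,0,0,0,0,0,0.16])

```text
time: 17.93
position: [0.5433, 0.0475, 0.2635]
tool_rot: [-0.047, 0.999, 0.0, -0.0]
ft_force: [0.1, -0.7, 0.0]
grip_width: 0.0161
grip_force: 35.0
```

Emit:
send_rows(increments=[0,0,0,-0.24,-0.95,0,0.16,0,0,0,-0.48,-1.9,0,0.16,0,0,0,-0.6,-2.37,0,0.16,0,0,0,-0.6,-2.37,0,0.16,0,0,0,-0.6,-2.37,0,0.16,0,0,0,-0.6,-2.37,0,0.16,0,0,0,-0.6,-2.37,0,0.16,0,0,0,-0.6,-2.37,0,0.16,0,0,0,-0.6,-2.37,0,0.16,0,0,0,-0.6,-2.37,0,0.16,0,0,0,-0.6,-2.37,0,0.16,0,0,0,-0.6,-2.37,0,0.16,0,0,0,-0.6,-2.37,0,0.16,0,0,0,-0.48,-1.9,0,0.16,0,0,0,-0.24,-0.95,0,0.16,0,0,0,-0.12,-0.47,0,0.16,0,0,0,0,0,0,0.16,0,0,0,0,0,0,0.16])

```text
time: 19.43
position: [0.4617, -0.2742, 0.2633]
tool_rot: [-0.047, 0.999, 0.001, -0.0]
ft_force: [0.2, 0.9, 0.0]
grip_width: 0.0164
grip_force: 35.0
```

Run:
```python
from h import *
o=robot.get_obs();p=o['position'];print(np.round(o['q'],3),p)
for n in('side','top'):
    c=robot.camera(n);P=cloud(c)
    m=(P[...,2]>.07)&(P[...,2]<p[2]-.05)&(np.hypot(P[...,0]-p[0],P[...,1]-p[1])<.03)&(c['range_z']>0)
    if n=='side':
        v,u=np.argwhere(m).mean(0).astype(int) if m.any() else (200,400)
        v=np.clip(v,60,360);u=np.clip(u,72,488)
        cv2.imwrite('pics/s4.png',cv2.resize(c['image'][v-60:v+60,u-72:u+72,::-1],(720,600),interpolation=cv2.INTER_CUBIC))
    Q=P[m]
    if len(Q):
        z=Q[:,2]
        for a in np.arange(.07,p[2]-.05,.005):
            q=Q[(z>=a)&(z<a+.005)]
            if len(q)>3: print(n,'%.3f'%a,len(q),'width',np.round(np.ptp(q[:,:2],axis=0)*1000,1),np.round(q[:,:2].mean(0),4))
```

```text
[-7.440e-01  3.700e-01  1.613e+00  1.000e-03  1.160e+00 -2.409e+00] [ 0.46170281 -0.2741888   0.26332411]
side 0.130 10 width [26.8 10.7] [ 0.4574 -0.2628]
side 0.135 25 width [28.3 19.1] [ 0.4585 -0.2619]
side 0.140 30 width [29.6 16.9] [ 0.4582 -0.2616]
side 0.145 72 width [28.9 30.4] [ 0.4608 -0.2687]
side 0.150 8 width [6.2 4.3] [ 0.4591 -0.2701]
side 0.155 19 width [16.  18.2] [ 0.4557 -0.2694]
side 0.160 17 width [13.6 20.8] [ 0.4595 -0.2683]
side 0.165 17 width [13.4 11.8] [ 0.4595 -0.2667]
side 0.170 15 width [10.4 17.8] [ 0.459  -0.2688]
side 0.175 13 width [ 9.5 19.9] [ 0.4599 -0.2692]
side 0.180 16 width [10.5 18. ] [ 0.4606 -0.267 ]
side 0.185 14 width [ 8.5 17. ] [ 0.4594 -0.2674]
side 0.190 13 width [ 9.8 17.1] [ 0.4601 -0.268 ]
side 0.195 14 width [10.7 18.9] [ 0.4605 -0.2683]
side 0.200 13 width [ 9.1 16. ] [ 0.4602 -0.2674]
side 0.205 17 width [10.8 18.3] [ 0.4599 -0.2677]
side 0.210 8 width [ 9.  17.4] [ 0.4599 -0.2678]
```

View pics/s4.png

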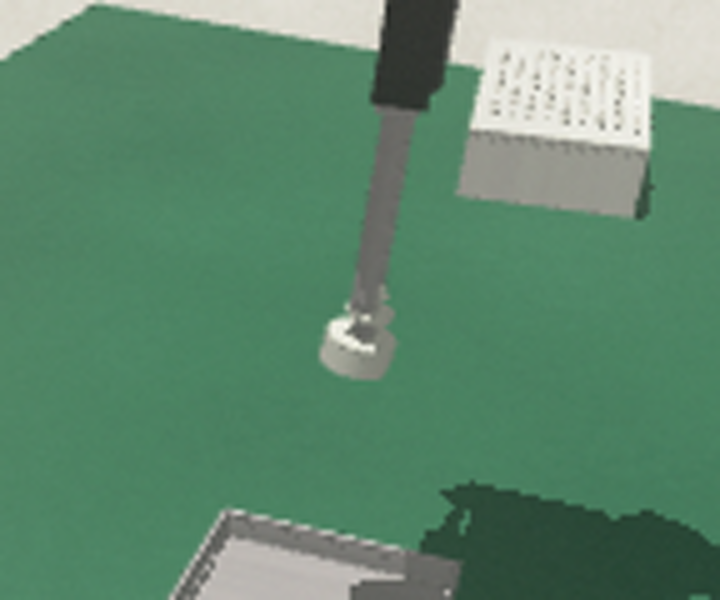

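The spacer hangs upright in the tips (foot at (358,348) in the crop), with its underside at about z 0.133. I'll lower it; floor contact is expected at TCP z of about 0.133.

Emit:
send_rows(increments=[0,0,0,0,-0.1,-0.4,0.16,0,0,0,0,-0.1,-0.8,0.16,0,0,0,0,-0.1,-1.0,0.16,0,0,0,0,0,-1.2,0.16,0,0,0,0,0,-1.2,0.16,0,0,0,0,0,-1.2,0.16,0,0,0,0,0,-1.2,0.16,0,0,0,0,0,-1.2,0.16,0,0,0,0,0,-1.0,0.16,0,0,0,0,0,-0.8,0.16,0,0,0,0,0,-0.6,0.16,0,0,0,0,0,-0.4,0.16,0,0,0,0,0,-0.2,0.16,0,0,0,0,0,-0.2,0.16,0,0,0,0,0,-0.1,0.16,0,0,0,0,0,-0.1,0.16,0,0,0,0,0,-0.1,0.16,0,0,0,0,0,-0.1,0.16,0,0,0,0,0,0,0.16])

```text
time: 21.12
position: [0.4619, -0.278, 0.1457]
tool_rot: [-0.047, 0.999, -0.0, 0.0]
ft_force: [-0.2, -0.3, -1.0]
grip_width: 0.0165
grip_force: 35.0
```

Emit:
send_rows(increments=[0,0,0,0,0,-0.1,0.16,0,0,0,0,0,-0.1,0.16,0,0,0,0,0,-0.1,0.16,0,0,0,0,0,-0.1,0.16,0,0,0,0,0,-0.1,0.16,0,0,0,0,0,0,0.16])

```text
time: 21.62
position: [0.4618, -0.2778, 0.1404]
tool_rot: [-0.047, 0.999, 0.0, -0.0]
ft_force: [-0.5, 0.0, -1.0]
grip_width: 0.0161
grip_force: 35.0
```

Emit:
send_rows(increments=[0,0,0,0,0,-0.1,0.16,0,0,0,0,0,-0.1,0.16,0,0,0,0,0,-0.1,0.16,0,0,0,0,0,-0.1,0.16,0,0,0,0,0,0,0.16])

```text
time: 22.03
position: [0.4618, -0.2778, 0.1364]
tool_rot: [-0.047, 0.999, 0.0, -0.0]
ft_force: [0.4, -0.2, -1.6]
grip_width: 0.0166
grip_force: 35.0
```

Emit:
send_rows(increments=[0,0,0,0,0,-0.08,0.16,0,0,0,0,0,-0.08,0.16,0,0,0,0,0,0,0.16])

```text
time: 22.28
position: [0.4619, -0.2779, 0.1349]
tool_rot: [-0.047, 0.999, 0.0, -0.0]
ft_force: [1.0, 0.3, -1.6]
grip_width: 0.0165
grip_force: 35.0
```

Emit:
send_rows(increments=[0,0,0,0,0,-0.08,0.16,0,0,0,0,0,-0.08,0.16,0,0,0,0,0,0,0.16])

```text
time: 22.53
position: [0.4625, -0.2782, 0.1337]
tool_rot: [-0.046, 0.999, -0.0, 0.001]
ft_force: [0.2, 0.1, 1.0]
grip_width: 0.0163
grip_force: 35.0
```

Emit:
send_rows(increments=[0,0,0,0,0,-0.04,0.16,0,0,0,0,0,0,0.16,0,0,0,0,0,0,0.16])

```text
time: 22.78
position: [0.4625, -0.2783, 0.1335]
tool_rot: [-0.047, 0.999, -0.0, 0.001]
ft_force: [1.2, 0.8, 2.9]
grip_width: 0.0159
grip_force: 35.0
```

The foot is on the tray floor at about 3–4 N. I'll open gently to the carry squeeze.

Emit:
send_rows(increments=[0,0,0,0,0,0,0.2,0,0,0,0,0,0,0.22,0,0,0,0,0,0,0.24,0,0,0,0,0,0,0.26,0,0,0,0,0,0,0.28,0,0,0,0,0,0,0.3,0,0,0,0,0,0,0.3,0,0,0,0,0,0,0.3,0,0,0,0,0,0,0.3], newtons=20)

```text
time: 23.53
position: [0.4619, -0.278, 0.1331]
tool_rot: [-0.047, 0.999, -0.0, -0.0]
ft_force: [0.3, -0.3, -1.1]
grip_width: 0.0266
grip_force: 13.9
```

Emit:
send_rows(increments=[0,0,0,0,0,0.1,0.3,0,0,0,0,0,0.1,0.3,0,0,0,0,0,0.1,0.3,0,0,0,0,0,0.1,0.3,0,0,0,0,0,0.1,0.3,0,0,0,0,0,0.1,0.3,0,0,0,0,0,0.15,0.3,0,0,0,0,0,0.15,0.3,0,0,0,0,0,0.2,0.3,0,0,0,0,0,0.2,0.3,0,0,0,0,0,0.2,0.3,0,0,0,0,0,0.2,0.3,0,0,0,0,0,0.2,0.3,0,0,0,0,0,0.3,0.3,0,0,0,0,0,0.4,0.3,0,0,0,0,0,0.4,0.3])

```text
time: 24.87
position: [0.4619, -0.278, 0.1634]
tool_rot: [-0.047, 0.999, 0.0, -0.0]
ft_force: [0.0, 0.1, -1.6]
grip_width: 0.0261
grip_force: 13.9
```

Emit:
send_rows(increments=[0,0,0,0,0,0.6,0.3,0,0,0,0,0,1.0,0.3,0,0,0,0,0,1.4,0.3,0,0,0,0,0,1.6,0.3,0,0,0,0,0,1.6,0.3,0,0,0,0,0,1.4,0.3,0,0,0,0,0,0.8,0.3,0,0,0,0,0,0.4,0.3,0,0,0,0,0,0,0.3])

```text
time: 25.62
position: [0.4623, -0.2783, 0.2522]
tool_rot: [-0.047, 0.999, -0.001, 0.001]
ft_force: [1.3, 0.5, -0.1]
grip_width: 0.0265
grip_force: 13.9
```

Run:
```python
from h import *
for n in('side','top'):
    c=robot.camera(n);P=cloud(c)
    m=(P[...,2]>.010)&(P[...,2]<.06)&(np.hypot(P[...,0]-.462,P[...,1]+.277)<.035)&(c['range_z']>0)
    Q=P[m]; print(n,len(Q))
    if len(Q)>5:print(np.round(Q.mean(0),4),np.percentile(Q[:,2],[5,50,95,100]),np.ptp(Q,axis=0))
    if n=='side':
        cv2.imwrite('pics/s5.png',cv2.resize(c['image'][130:250,310:454,::-1],(720,600),interpolation=cv2.INTER_CUBIC))
```

```text
side 142
[ 0.458  -0.2719  0.0217] [0.01118781 0.01709091 0.03849549 0.0435709 ] [0.03032825 0.0305723  0.03325387]
top 112
[ 0.4611 -0.2715  0.021 ] [0.01297725 0.01803395 0.03181371 0.03897402] [0.02932603 0.01745147 0.02889308]
```

View pics/s5.png

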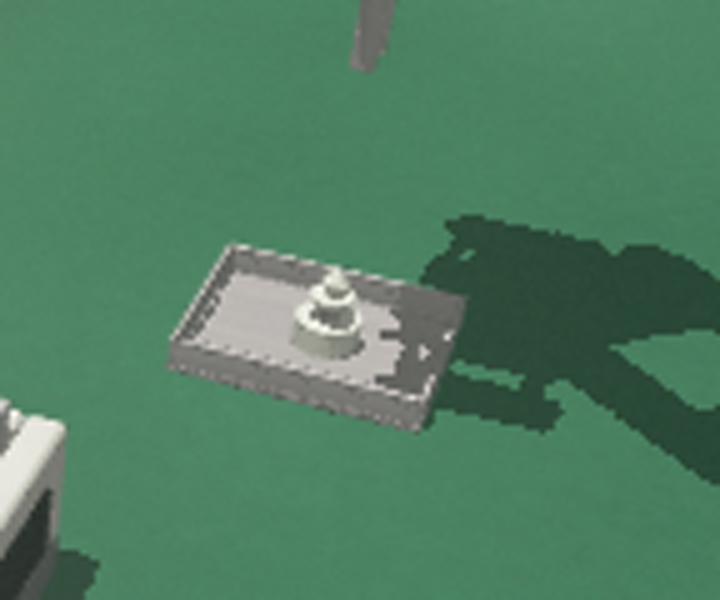

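The spacer stands upright in the tray (foot at (328,330) in the crop) and the tongs are clear. Returning to the holder.

Emit:
send_rows(increments=[0,0,-0.007,0.14,1.04,0,0.3,0,0,-0.014,0.28,2.08,0,0.3,0,0,-0.0176,0.35,2.6,0,0.3,0,0,-0.0176,0.35,2.6,0,0.3,0,0,-0.0176,0.35,2.6,0,0.3,0,0,-0.0176,0.35,2.6,0,0.3,0,0,-0.0176,0.35,2.6,0,0.3,0,0,-0.0176,0.35,2.6,0,0.3,0,0,-0.0176,0.35,2.6,0,0.3,0,0,-0.0176,0.35,2.6,0,0.3,0,0,-0.0176,0.35,2.6,0,0.3,0,0,-0.0176,0.35,2.6,0,0.3,0,0,-0.0176,0.35,2.6,0,0.3,0,0,-0.0176,0.35,2.6,0,0.3,0,0,-0.0176,0.35,2.6,0,0.3,0,0,-0.0176,0.35,2.6,0,0.3,0,0,-0.0176,0.35,2.6,0,0.3,0,0,-0.0176,0.35,2.6,0,0.3])

```text
time: 27.22
position: [0.5209, 0.1711, 0.25]
tool_rot: [0.105, 0.994, -0.0, -0.001]
ft_force: [0.7, -0.2, -1.3]
grip_width: 0.0261
grip_force: 13.9
```

Emit:
send_rows(increments=[0,0,-0.0176,0.35,2.6,0,0.3,0,0,-0.0176,0.35,2.6,0,0.3,0,0,-0.0176,0.35,2.6,0,0.3,0,0,-0.014,0.28,2.08,0,0.3,0,0,-0.009,0.18,1.3,0,0.3,0,0,-0.006,0.1,0.78,0,0.3,0,0,-0.003,0.07,0.5,0,0.3,0,0,0,0,0,0,0.3,0,0,0,0,0,0,0.3,0,0,0,0,0,0,0.3])

```text
time: 28.05
position: [0.5387, 0.293, 0.2509]
tool_rot: [0.147, 0.989, -0.0, -0.0]
ft_force: [0.1, -0.6, -1.5]
grip_width: 0.0267
grip_force: 13.9
```

Run:
```python
from h import *
o=robot.get_obs();p=o['position'];print(np.round(p,4),np.round(o['tool_rot'],4))
c=robot.camera('side');P=cloud(c);zt=p[2]-.1015
for a,b in((-.01,.02),(.02,.045),(.045,.075)):
    m=(P[...,2]>zt+a)&(P[...,2]<zt+b)&(np.hypot(P[...,0]-p[0],P[...,1]-p[1])<.03)&(c['range_z']>0)
    q=P[m]
    if len(q)>4: print(a,len(q),cv2.minAreaRect((q[:,:2]*1000).astype(np.float32)),'zmin %.4f'%q[:,2].min())
```

```text
[0.5387 0.293  0.2509] [ 1.469e-01  9.891e-01 -4.000e-04 -3.000e-04]
-0.01 149 ((539.0601806640625, 292.8785705566406), (26.89738655090332, 12.49710464477539), 73.20573425292969) zmin 0.1487
0.02 152 ((538.7731323242188, 293.0419006347656), (27.06629753112793, 12.103655815124512), 75.12738800048828) zmin 0.1696
0.045 209 ((538.9395751953125, 292.7230224609375), (27.239547729492188, 12.381011009216309), 72.86687469482422) zmin 0.1945
```

Emit:
send_rows(increments=[0,0,0,0.1,-0.15,-0.4,0.3,0,0,0,0,0,-0.8,0.3,0,0,0,0,0,-1.2,0.3,0,0,0,0,0,-1.3,0.3,0,0,0,0,0,-1.3,0.3,0,0,0,0,0,-1.2,0.3,0,0,0,0,0,-0.9,0.3,0,0,0,0,0,-0.6,0.3,0,0,0,0,0,-0.4,0.3,0,0,0,0,0,-0.2,0.3,0,0,0,0,0,-0.2,0.3,0,0,0,0,0,-0.2,0.3,0,0,0,0,0,-0.2,0.3,0,0,0,0,0,-0.2,0.3,0,0,0,0,0,0,0.3])

```text
time: 29.35
position: [0.5398, 0.2923, 0.1599]
tool_rot: [0.147, 0.989, -0.0, -0.0]
ft_force: [0.1, 0.6, -0.8]
grip_width: 0.0264
grip_force: 13.9
```

Emit:
send_rows(increments=[0,0,0,0,0,-0.2,0.3,0,0,0,0,0,-0.3,0.3,0,0,0,0,0,-0.3,0.3,0,0,0,0,0,-0.3,0.3,0,0,0,0,0,-0.3,0.3,0,0,0,0,0,-0.3,0.3,0,0,0,0,0,-0.3,0.3,0,0,0,0,0,-0.3,0.3,0,0,0,0,0,-0.3,0.3,0,0,0,0,0,-0.3,0.3,0,0,0,0,0,-0.3,0.3,0,0,0,0,0,-0.3,0.3,0,0,0,0,0,-0.3,0.3,0,0,0,0,0,-0.2,0.3,0,0,0,0,0,-0.1,0.3,0,0,0,0,0,-0.1,0.3,0,0,0,0,0,-0.1,0.3,0,0,0,0,0,0,0.3])

```text
time: 30.85
position: [0.5399, 0.2923, 0.1169]
tool_rot: [0.147, 0.989, -0.0, -0.0]
ft_force: [-0.3, -0.4, -0.7]
grip_width: 0.0267
grip_force: 13.9
```

Emit:
send_rows(increments=[0,0,0,0,0,-0.1,0.3,0,0,0,0,0,-0.1,0.3,0,0,0,0,0,-0.1,0.3,0,0,0,0,0,-0.1,0.3,0,0,0,0,0,0,0.3])

```text
time: 31.27
position: [0.5398, 0.2923, 0.1128]
tool_rot: [0.147, 0.989, -0.0, -0.0]
ft_force: [-0.6, 0.6, 0.5]
grip_width: 0.0264
grip_force: 13.9
```

Emit:
send_rows(increments=[0,0,0,0,0,-0.05,0.3,0,0,0,0,0,-0.05,0.3,0,0,0,0,0,0,0.3])

```text
time: 31.52
position: [0.5399, 0.2923, 0.112]
tool_rot: [0.147, 0.989, -0.0, -0.0]
ft_force: [0.7, -0.1, -0.8]
grip_width: 0.0263
grip_force: 13.9
```

Emit:
send_rows(increments=[0,0,0,0,0,-0.05,0.3,0,0,0,0,0,-0.03,0.3,0,0,0,0,0,0,0.31,0,0,0,0,0,0,0.32,0,0,0,0,0,0,0.33,0,0,0,0,0,0,0.34,0,0,0,0,0,0,0.38,0,0,0,0,0,0,0.5,0,0,0,0,0,0,0.65,0,0,0,0,0,0,0.75,0,0,0,0,0,0,0.75,0,0,0,0,0,0,0.75,0,0,0,0,0,0,0.75,0,0,0,0,0,0,0.75,0,0,0,0,0,0,0.75,0,0,0,0,0,0,0.75])

```text
time: 32.85
position: [0.5399, 0.2924, 0.1112]
tool_rot: [0.147, 0.989, -0.0, -0.0]
ft_force: [0.4, 0.9, -0.2]
grip_width: 0.0654
grip_force: 0.0
```

Emit:
send_rows(increments=[0,0,0,0,0,0.3,0.75,0,0,0,0,0,0.6,0.75,0,0,0,0,0,1.0,0.75,0,0,0,0,0,1.4,0.75,0,0,0,0,0,1.6,0.75,0,0,0,0,0,1.6,0.75,0,0,0,0,0,1.6,0.75,0,0,0,0,0,1.4,0.75,0,0,0,0,0,1.0,0.75,0,0,0,0,0,0.6,0.75,0,0,0,0,0,0.3,0.75,0,0,0,0,0,0,0.75,0,0,0,0,0,0,0.75])

```text
time: 33.93
position: [0.5395, 0.2922, 0.2248]
tool_rot: [0.147, 0.989, -0.0, -0.0]
ft_force: [-0.3, -0.1, -0.4]
grip_width: 0.0657
grip_force: 0.0
```

Run:
```python
from h import *
c=robot.camera('side');P=cloud(c)
for a,b in((.062,.09),(.1,.125),(.135,.16)):
    m=(P[...,2]>a)&(P[...,2]<b)&(np.hypot(P[...,0]-.54,P[...,1]-.291)<.035)&(c['range_z']>0)
    q=P[m]
    if len(q)>4: print(a,len(q),cv2.minAreaRect((q[:,:2]*1000).astype(np.float32)),'zmax %.4f'%q[:,2].max())
cv2.imwrite('pics/s6.png',cv2.resize(c['image'][:,:,::-1],(800,600)))
```

```text
0.062 123 ((543.3140869140625, 295.28582763671875), (39.81013107299805, 40.39222717285156), 18.92028045654297) zmax 0.0897
0.1 196 ((540.1585083007812, 293.013671875), (29.509666442871094, 18.457157135009766), 71.3165283203125) zmax 0.1249
0.135 284 ((540.3576049804688, 292.68792724609375), (29.11296272277832, 18.32557487487793), 72.50446319580078) zmax 0.1506
```

View pics/s6.png

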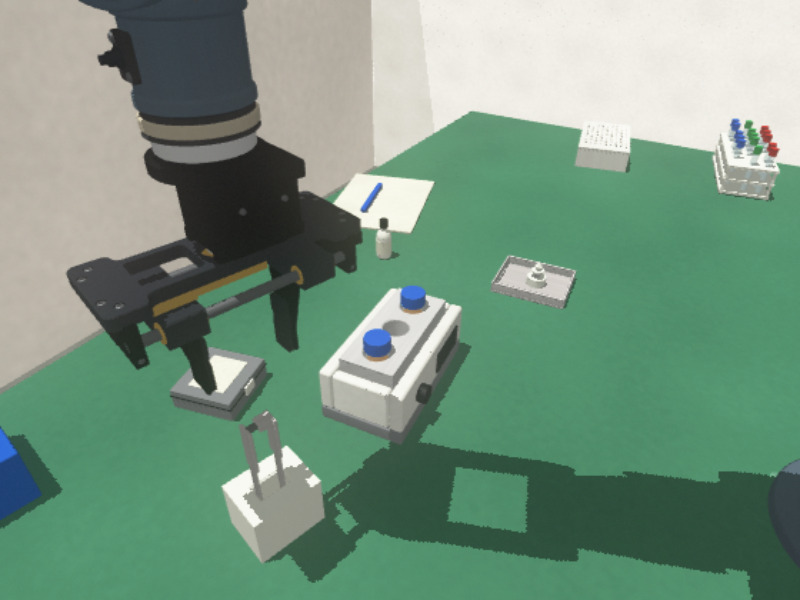

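The tongs stand upright in the holder at (265,455), the spacer is upright in the tray at (537,275), and the gripper is clear. Handing in.

```bash
python3 -c "
from rig import robot
print(robot.hand_in())"
```

```text
the job is handed in; nothing more can be done
None
```

I drew the spacer out and stood it upright in the tray, put the tongs back in their holder and let go, and handed the job in at about 34 s; no verdict was returned.

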